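# Lock the plate shuttle with its pin

## Task

Lock the plate shuttle for transport: turn the locking pin out from under the hooks of its dock, pull it out, stand it in the bush of the shuttle and let go of it there. Then push the shuttle slowly to the left (as the robot faces it) by its post until the pin finds the hidden hole and drops in, and see that the pin is fully home with its crossbar down on the bush. Leave the other things on the bench where they are.

Things in the scene. Friction and masses are not known exactly. Their poses are not given: they have to be found in the camera images.
- pin: locking pin, upright, about 0.12 kg. Origin: centre of the bottom of its tip, z up along the shank. From the tip up: round steel shank, 12 mm diameter, 48 mm long (lowest 6 mm taper to 6 mm diameter); steel crossbar 40 mm along x, 8 mm along y, at z 48 to 56 mm; black grip tab, see tab_top
- tab_top (a point): centre of the top of the pin's upright black grip tab, 102 mm above the pin's tip. The tab is 24 mm wide along the pin's x, 12 mm thick along y, 46 mm tall. Grasp it across its thickness, fingertips no more than 35 mm below this point so that they clear the dock's hooks
- dock: fixed grey parking block, 66x66x52 mm, on a flange 78x78x6 mm, origin at the centre of its underside, z up. The pin is parked in its 14 mm upright bore, crossbar lying on the block's top (pin tip 4 mm above this origin) along the dock's x within 7 degrees
- hooks (a point): centre of the dock's top face, on the bore's axis. Two steel hooks, at 14 to 29 mm on either side along the dock's x and 12 mm wide in y, reach over the ends of the parked crossbar (undersides 9.5 mm, tops 15 mm above this point): the pin lifts out only once turned over 40 degrees, either way; 60 to 90 clears well
- bed: fixed bed of the plate shuttle, 150 mm (x) by 326 mm (y), origin at the centre of its underside on the bench; the shuttle slides along its y. Under the shuttle runs a steel strip, top 26 mm above the bench, with one hidden hole (14 mm diameter, 18 mm deep, edge chamfered) exactly on the bush's path, 15 to 75 mm to the bed's +y of where the bush starts
- shuttle (a joint): position of the shuttle along the bed (m), 0 to 0.09, growing to the bed's +y, to the robot's left; it stays where it is left and takes about 2 N to push. Aluminium plate 136x160x10 mm, top 38 mm above the bench; a white 96-well plate (15 mm high) is fixed on its back part, a square bush and a round post stand along its front
- bush (a point): centre of the mouth of the shuttle's bush: dark block 34x34 mm, top (this point) 58 mm above the bench, with an upright 14 mm through bore, mouth chamfered to 20 mm. With the pin's tip on the strip the crossbar is 16 mm above this point; dropped into the hole, the crossbar lies on the bush (pin origin 48 mm below this point)
- post_top (a point): centre of the top of the push post on the shuttle: black, upright, round, 16 mm diameter, 50 mm tall (top 88 mm above the bench), 66 mm to the bed's -y of the bush. Pushing its -y side drives the shuttle to +y
- oring_box: bystander to be left where it is: plain card box, 32x52x20 mm; origin at the centre of its underside
- spec_jar_0: bystander to be left where it is: clear jar with a yellow cap, 47 mm across, 80 mm tall; origin at the centre of its underside
- buffer_100: bystander to be left where it is: clear bottle with a blue cap, 57 mm across, 125 mm tall; origin at the centre of its underside

How it is judged:
By the outcome, as a careful person would: the job done as asked, in the order asked, and still so for the second after the job is handed in, with the robot touching nothing.
It also fails if it takes over 61 s, if anything falls off the work surface, if the arm or the gripper's body presses on something with over 40 N, if the wrist force passes 120 N, or if a joint passes its speed limit or range.

## Robot

A 6-joint arm with a two-finger parallel gripper is mounted at the origin on a cart in front of the work surface, level with it; the furniture and walls round the work are solid. World frame = base frame: x ahead of the robot, y to its left, z up, the work surface at z = 0. Lengths are in m, angles in rad, forces in N, time in s.
With the tool pointing down it reaches from about 0.35 to 0.775 m from the base axis. Payload 7.3 kg.
Tool frame: the origin (TCP) lies on the centre line of the jaws, within the pads' length; the fingertips stand 11 mm ahead of it and the grasp point (between the pads) lies 8 mm behind it; y points along the fingers, z is the direction in which the jaws open and shut, and the axes are right-handed (so a half turn about y gives the same grasp; the last joint's range is limited). The gripper opens to 92 mm and grips with 3 to 60 N. Pads are 19 mm wide; open, the fingers measure 130 mm over their backs; the gripper's body (75 mm by 190 mm) begins 47 mm behind the grasp point.
Start: joints at [1.133, 0.342, 1.524, -0, 1.275, -0.146], TCP at [0.151, 0.503, 0.21] pointing down, gripper open.
Joint ranges: [-2.53, 2.53], [-0.77, 2.02], [0.04, 2.7], [-1, 4.14], [0.28, 2.66], [-3.11, 3.11]. Speed limits (rad/s): [2.57, 2.57, 3.14, 3.14, 3.14, 3.14].

## Interface

Orientations are given as [roll, pitch, yaw] about the fixed x, y, z axes, in that order (R = Rz(yaw) Ry(pitch) Rx(roll)).
In Python, from cell import robot, cams gives the robot as it stands.
- The arm moves only by the tool apply_moves, never from a script. Its argument "plan" is a list of rows, each a list of 7 numbers: the shift along the tool's x, y, z in m, then the turn, a rotation vector about the tool's x, y, z in degrees, then the gripper command: -1 is fully open, 1 is shut, values between are in proportion. A call has exactly 5 rows; each row is the pose to reach, as a shift and turn from the pose commanded when the call began, along the tool's axes at that moment; what a row does not reach only later rows make up. A row lasts 1/8 s, in which the tool goes at most 62.5 mm and 10.7 degrees, less where a joint would pass 70% of its speed; a pose out of reach is approached as far as the arm can. A call with a gripper value outside its range is refused whole. The fingers move at their own pace and stop on an object; "squeeze" is the grip in N (left out, the last holds). Time passes only in rows, so rows that repeat a pose let the fingers close, or fill a call up. It gives the time, the measured TCP pose, the force and the opening at its end, in the units of the state.
- robot.observe(): the state, without advancing time (a new reading comes with each control period).
- cams.read_camera(name): name is "scene" or "top" or "wrist"; returns the picture (400x640x3 uint8, blue, green, red); there is no depth.
- cams.calibration(name): a dict with "fx", "fy", "cx", "cy" (pixels), "extrinsics" (4x4, takes a point from world to camera coordinates); the wrist camera has in their place "T_tool_cam" (4x4, takes a point from camera to tool coordinates, whose origin is the TCP and whose axes are the tool frame's). Camera axes: x right, y up, looking along -z (the intrinsics and any distortion apply to the point x, -y, -z); pixel columns grow to the right and rows downward; lengths in m; the calibration is good to about 2 mm. A picture is of the moment at which its call begins: read the wrist's pose just before it. calibration takes no time and is no camera call.
- robot.hand_in(): hands the job in, once; it reports no verdict.
The state is a dict: "time": time; "qpos": joint angles; "qvel": joint speeds; "joint_efforts": joint torques, N m; "tool_pos": TCP position; "tool_rot": TCP orientation; "contact_force": force on the tool from outside, world axes, zero at the start; "torque": the same for the moment, N m; "opening": finger opening in m.
Only numpy, scipy, OpenCV 4.12 (cv2) and the standard library are available. Lean on these libraries where they do the work, as an engineer would, in place of code of your own. Each camera call takes 0.05 s, during which the arm holds its last target. There are 200 camera calls.

## Working session

There is one attempt and no reset: what is moved stays moved. The work goes in short steps, Python scripts to look and compute and a tool call to move; the robot and the scene stay as the last step left them, time stands still between calls to the robot, and variables do not carry over. Pictures are saved under pics/ and viewed, about 8 in all and at most 12, crops included, and the job is handed in when it is done.

Besides the shell and the picture viewer there is one more tool, called as name([rows], argument=value, ...), one row to a line, values as JSON. apply_moves: Moves the arm, as the interface text tells. Its arguments: {"type":"object","properties":{"plan":{"type":"array","items":{"type":"array","items":{"type":"number"}}},"squeeze":{"type":"number"}},"required":["plan"]}

```bash
ls; mkdir -p pics; python3 - <<'E'
from cell import robot,cams
import cv2,numpy as np
np.set_printoptions(precision=4,suppress=True)
o=robot.observe();print(o)
for n in("scene","top","wrist"):
    c=cams.calibration(n);print(n,c)
for n in("scene","top"):
    cv2.imwrite(f"pics/{n}0.png",cams.read_camera(n))
E
```

```text
pics
{'time': 0.0, 'qpos': array([ 1.133 ,  0.3427,  1.525 , -0.    ,  1.2754, -0.146 ]), 'qvel': array([-0.0002,  0.0011, -0.0013, -0.0015,  0.0003,  0.0019]), 'joint_efforts': array([ -0.0001, -43.1248, -24.4222,   0.0717,   0.0561,  -0.0002]), 'tool_pos': array([0.1508, 0.5024, 0.2097]), 'tool_rot': array([-1.5724,  0.0002, -0.2918]), 'contact_force': array([-0.7261,  0.0569,  0.0441]), 'torque': array([ 0.0348, -0.0536, -0.0112]), 'opening': 0.0921451311523137}
scene {'fx': 364.2581932735801, 'fy': 364.2581932735801, 'cx': 324.259363431018, 'cy': 202.02538876043712, 'extrinsics': array([[ 0.8343, -0.5509,  0.0215, -0.4374],
       [ 0.3044,  0.4928,  0.8151, -0.2805],
       [-0.4597, -0.6735,  0.5789, -0.6202],
       [ 0.    ,  0.    ,  0.    ,  1.    ]])}
top {'fx': 495.2521383920877, 'fy': 495.2521383920877, 'cx': 322.0348016518481, 'cy': 198.3656853142626, 'extrinsics': array([[-0.0194, -0.9998,  0.0041,  0.047 ],
       [ 0.9833, -0.0183,  0.1812, -0.5491],
       [-0.1811,  0.0075,  0.9834, -0.9979],
       [ 0.    ,  0.    ,  0.    ,  1.    ]])}
wrist {'fx': 281.48998766190584, 'fy': 281.48998766190584, 'cx': 319.8264377271752, 'cy': 206.92064419863556, 'T_tool_cam': array([[-0.0006, -0.9615, -0.2748, -0.075 ],
       [-0.0001,  0.2748, -0.9615, -0.1747],
       [ 1.    , -0.0005, -0.0002,  0.0006],
       [ 0.    ,  0.    ,  0.    ,  1.    ]])}
```

View pics/top0.png

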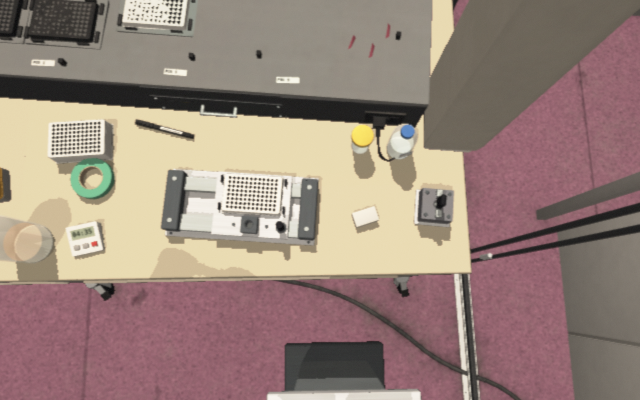

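View pics/scene0.png

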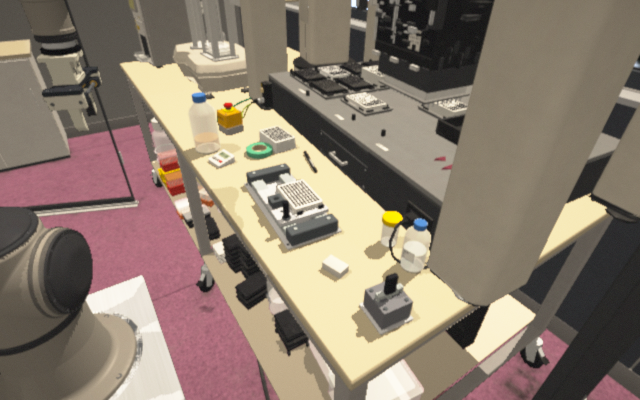

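Top view: the dock is at about (434,207), the bush at (250,224), the post at (281,227) and the box at (366,217). Jar and bottle are at (361,140) and (402,140). I'll zoom in on the dock and shuttle.

```bash
cat > h.py <<'E'
from cell import robot,cams
import cv2,numpy as np
from scipy.spatial.transform import Rotation as R
np.set_printoptions(precision=4,suppress=True)
def Ttool(o):
    T=np.eye(4);T[:3,:3]=R.from_euler('xyz',o['tool_rot']).as_matrix();T[:3,3]=o['tool_pos'];return T
def camT(n,o=None):
    c=cams.calibration(n)
    W=np.linalg.inv(c['extrinsics']) if n!='wrist' else Ttool(o)@c['T_tool_cam']
    return c,W
def ray(n,px,z,o=None):
    c,W=camT(n,o)
    d=W[:3,:3]@np.array([(px[0]-c['cx'])/c['fx'],-(px[1]-c['cy'])/c['fy'],-1]);p=W[:3,3]
    return p+d*(z-p[2])/d[2]
def proj(n,P,o=None):
    c,W=camT(n,o);q=np.linalg.inv(W)@np.append(P,1)
    return np.array([c['cx']+c['fx']*q[0]/-q[2],c['cy']+c['fy']*q[1]/q[2]])
def plan(o,tgt,yaw_deg_tool=None):
    "shift in tool axes to world target"
    return Ttool(o)[:3,:3].T@(np.array(tgt)-o['tool_pos'])
E
python3 - <<'E'
from h import *
print(camT('top')[1][:3,3],camT('scene')[1][:3,3])
im=cv2.imread('pics/top0.png')
a=cv2.resize(im[160:250,155:325],None,fx=4.6,fy=4.6,interpolation=cv2.INTER_CUBIC)[:, :790]
b=cv2.resize(im[180:235,405:465],None,fx=3.3,fy=3.3,interpolation=cv2.INTER_CUBIC)
b=np.pad(b,((0,0),(0,790-b.shape[1]),(0,0)),mode='constant')
cv2.imwrite('pics/crop0.png',np.vstack([a[:415],b]))
for n,p,z in(('dock',(434,207),.05),('tab',(440,200),.106),('bush',(250,224),.058),('post',(281,227),.088),('box',(366,217),.02),('jar',(361,135),.08),('bott',(407,131),.125)):print(n,ray('top',p,z))
print(R.from_euler('xyz',robot.observe()['tool_rot']).as_matrix())
E
```

```text
[0.3601 0.0444 1.0807] [ 0.1652 -0.5204  0.597 ]Traceback (most recent call last):
  File "<stdin>", line 7, in <module>
    return _nx.concatenate(arrs, 0, dtype=dtype, casting=casting)
           ~~~~~~~~~~~~~~~^^^^^^^^^^^^^^^^^^^^^^^^^^^^^^^^^^^^^^^
ValueError: all the input array dimensions except for the concatenation axis must match exactly, but along dimension 1, the array at index 0 has size 782 and the array at index 1 has size 790
```

```bash
python3 - <<'E'
from h import *
im=cv2.imread('pics/top0.png')
a=cv2.resize(im[160:250,155:325],(782,414),interpolation=cv2.INTER_CUBIC)
b=cv2.resize(im[180:235,405:465],(198,182),interpolation=cv2.INTER_CUBIC)
c=cv2.resize(cv2.imread('pics/scene0.png')[260:340,350:430],(182,182),interpolation=cv2.INTER_CUBIC)
b=np.hstack([b,c,np.zeros((182,782-380,3),np.uint8)])
cv2.imwrite('pics/crop0.png',np.vstack([a,b]))
for n,p,z in(('dock',(434,207),.05),('tab',(440,200),.106),('bush',(250,224),.058),('post',(281,227),.088),('box',(366,217),.02),('jar',(361,135),.08),('bott',(407,131),.125)):print(n,ray('top',p,z))
print(R.from_euler('xyz',robot.observe()['tool_rot']).as_matrix())
E
```

```text
dock [ 0.527  -0.1995  0.05  ]
tab [ 0.5319 -0.1991  0.106 ]
bush [0.4971 0.1873 0.058 ]
post [0.4858 0.1207 0.088 ]
box [ 0.5127 -0.058   0.02  ]
jar [ 0.6785 -0.0479  0.08  ]
bott [ 0.6709 -0.1367  0.125 ]
[[ 0.9577 -0.0005  0.2876]
 [-0.2877 -0.0012  0.9577]
 [-0.0002 -1.     -0.0013]]
```

View pics/crop0.png

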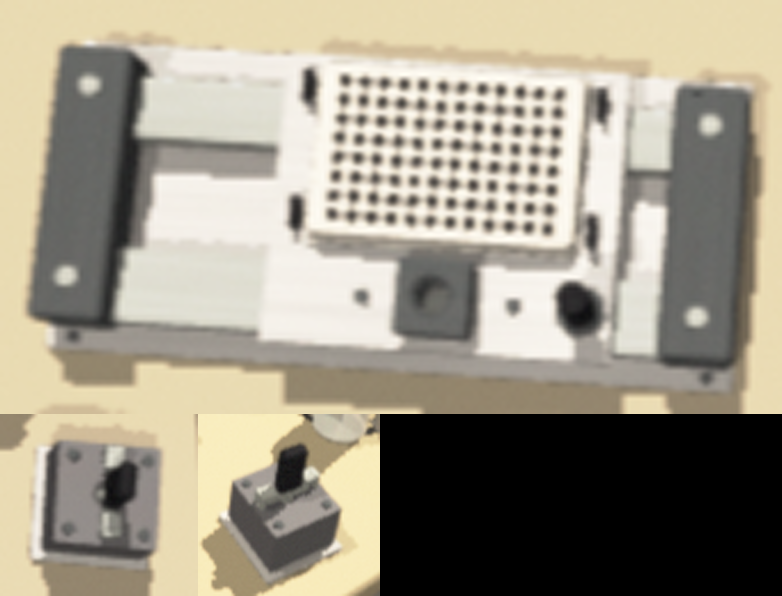

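Crop: bush mouth at about (249.3,223.7), post top at (280,225). The crossbar and the tab's width run along the image vertical, roughly world x. I'll fly over the shuttle first, then to the dock.

apply_moves([
  [0.05, 0, -0.029, 0, -2, 0, -1],
  [0.1, 0, -0.059, 0, -4, 0, -1],
  [0.15, 0, -0.088, 0, -6, 0, -1],
  [0.2, 0, -0.118, 0, -8, 0, -1],
  [0.25, 0, -0.147, 0, -10, 0, -1],
])

```text
time: 0.72
tool_pos: [0.349, 0.2885, 0.2103]
tool_rot: [-1.571, 0.0, -0.116]
contact_force: [1.3, 0.4, 0.8]
opening: 0.0919
```

```bash
python3 - <<'E'
from h import *
o=robot.observe();print(o['tool_pos'],np.degrees(o['tool_rot']),o['qpos'])
print(plan(o,[.45,.15,.22]))
print('pillar',ray('top',(425,150),0),ray('top',(480,150),0),ray('top',(433,70),0))
E
```

```text
[0.349  0.2885 0.2103] [-89.9979   0.0059  -6.6453] [ 0.5212  0.2098  1.7093  0.0001  1.2225 -0.9336]
[ 0.1163 -0.0097 -0.1259]
pillar [ 0.666  -0.1988  0.    ] [ 0.6637 -0.3233  0.    ] [ 0.8587 -0.2285  0.    ]
```

apply_moves([
  [0.04, 0, -0.042, 0, -2, 0, -1],
  [0.08, -0.004, -0.084, 0, -4, 0, -1],
  [0.116, -0.01, -0.126, 0, -6.6, 0, -1],
  [0.116, -0.01, -0.126, 0, -6.6, 0, -1],
  [0.116, -0.01, -0.126, 0, -6.6, 0, -1],
])

```text
time: 1.35
tool_pos: [0.4481, 0.1516, 0.22]
tool_rot: [-1.57, 0.001, -0.003]
contact_force: [-0.4, 0.6, 0.1]
opening: 0.0919
```

```bash
python3 - <<'E'
from h import *
o=robot.observe();print(o['tool_pos'],np.degrees(o['tool_rot']))
cv2.imwrite('pics/w1.png',cams.read_camera('wrist'))
for n,p in(('bush',(.497,.187,.058)),('post',(.49,.121,.088))):print(n,proj('wrist',p,o))
E
```

```text
[0.4481 0.1516 0.22  ] [-89.9818   0.075   -0.1827]
bush [347.0284 227.7767]
post [292.7745 231.1635]
```

View pics/w1.png

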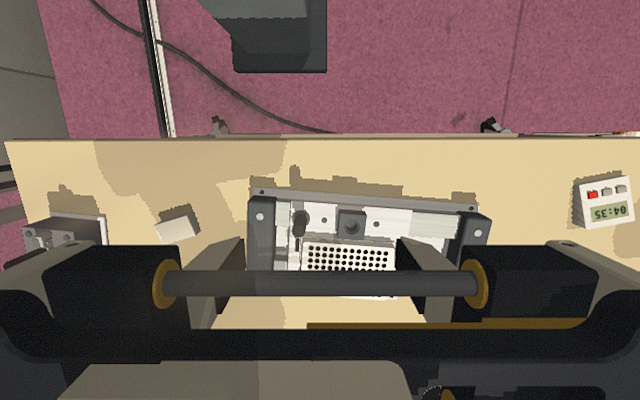

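Wrist view (right = +y, down = +x): bush mouth at about (352,227), black post at about (300,228), bed front edge sloping about 5°. I'll move on to the dock and take one zoom of both.

```bash
python3 - <<'E'
from h import *
o=robot.observe();o['tool_rot'][2]=o['tool_rot'][2]
print('bush',ray('wrist',(352,227),.058,o))
p=ray('wrist',(258,190),.0,o);q=ray('wrist',(475,210),.0,o);print('edge',p,q,np.degrees(np.arctan2(-(q-p)[0],(q-p)[1])))
f=lambda u,v:(155+u/4.6,160+v/4.6)
p=ray('top',f(50,340),.0);q=ray('top',f(735,385),.0);print('edge top',p,q,np.degrees(np.arctan2(-(q-p)[0],(q-p)[1])), np.degrees(np.arctan2((q-p)[0],-(q-p)[1])))
print('bush top',ray('top',f(434,293),.058),ray('top',f(575,300),.088))
print(plan(o,[.5,-.2,.22]))
im=cv2.imread('pics/w1.png')[180:270,240:400];cv2.imwrite('pics/w1c.png',cv2.resize(im,None,fx=4.5,fy=4.5,interpolation=cv2.INTER_CUBIC))
E
```

```text
bush [0.4957 0.1939 0.058 ]
edge [0.4603 0.0645 0.    ] [0.4907 0.3802 0.    ] -5.49053111115672
edge top [0.4864 0.3791 0.    ] [0.4589 0.0539 0.    ] 175.15437152469187 -4.8456284753081516
bush top [0.4977 0.1887 0.058 ] [0.4894 0.1227 0.088 ]
[ 0.0528 -0.0001 -0.352 ]
```

View pics/w1c.png

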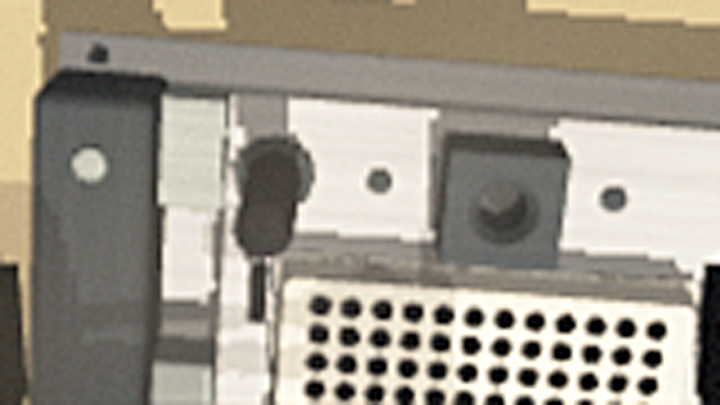

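Crop: bush mouth at (351.6,226.7), post top at (298.9,230.7), bed yaw about −5°. On to the dock.

apply_moves([
  [0.008, 0, -0.058, 0, 0, 0, -1],
  [0.016, 0, -0.116, 0, 0, 0, -1],
  [0.024, 0, -0.174, 0, 0, 0, -1],
  [0.032, 0, -0.232, 0, 0, 0, -1],
  [0.04, 0, -0.288, 0, 0, 0, -1],
])

```text
time: 2.02
tool_pos: [0.4881, -0.1367, 0.2204]
tool_rot: [-1.57, -0.0, 0.0]
contact_force: [-0.0, 0.2, 1.2]
opening: 0.0918
```

apply_moves([
  [0.005, 0, -0.03, 0, 0, 0, -0.4],
  [0.01, 0.01, -0.06, 0, 0, 0, -0.4],
  [0.01, 0.02, -0.065, 0, 0, 0, -0.4],
  [0.01, 0.02, -0.065, 0, 0, 0, -0.4],
  [0.01, 0.02, -0.065, 0, 0, 0, -0.4],
])

```text
time: 2.65
tool_pos: [0.498, -0.2001, 0.2007]
tool_rot: [-1.57, -0.0, -0.0]
contact_force: [0.1, -0.2, -0.8]
opening: 0.0643
```

```bash
python3 - <<'E'
from h import *
o=robot.observe();print(o['tool_pos'],np.degrees(o['tool_rot']),o['qpos'],o['opening'])
im=cams.read_camera('wrist');cv2.imwrite('pics/w2.png',im)
for n,p in(('tab',(.53,-.2,.106)),('dock',(.53,-.2,.052))):print(n,proj('wrist',p,o))
u,v=proj('wrist',(.53,-.2,.08),o).astype(int);u0,v0=max(u-90,0),max(v-70,0)
print(u0,v0);cv2.imwrite('pics/w2c.png',cv2.resize(im[v0:v0+140,u0:u0+180],None,fx=4,fy=4,interpolation=cv2.INTER_CUBIC))
E
```

```text
[ 0.498  -0.2001  0.2007] [-89.977   -0.0055  -0.0191] [-0.5252  0.3714  1.5078  0.0004  1.2625 -2.0958] 0.06431319699887385
tab [319.0167 234.8024]
dock [319.1078 218.2656]
229 156
```

View pics/w2c.png

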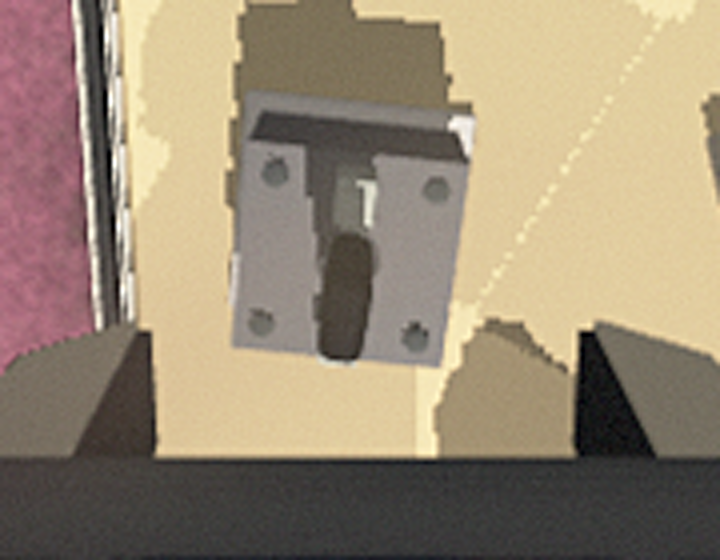

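Close view of the dock: its four screws are at crop (275,172), (437,189), (262,322) and (415,336). The black tab top ends at about (342,357), and the dock is yawed about −6°.

```bash
python3 - <<'E'
from h import *
o=robot.observe();f=lambda u,v:(229+u/4,156+v/4)
P=[ray('wrist',f(*p),.052,o) for p in((275,172),(437,189),(262,322),(415,336))]
print(P,'ctr',np.mean(P,0))
d=P[2]-P[0]+P[3]-P[1];print('yaw',np.degrees(np.arctan2(d[1],d[0])))
d=P[1]-P[0]+P[3]-P[2];print('yaw2',np.degrees(np.arctan2(-d[0],d[1])))
print('tab far edge',ray('wrist',f(342,357),.106,o))
for p in((325,345),(362,345)):print(ray('wrist',f(*p),.106,o))
g=lambda u,v:(405+u/3.3,180+(v-414)/3.31)
Q=[ray('top',g(*p),.052) for p in((74,456),(147,461),(69,528),(142,536))];print(Q,np.mean(Q,0))
print('tab top cam',ray('top',g(125,470),.106))
E
```

```text
[array([ 0.5062, -0.2256,  0.052 ]), array([ 0.5114, -0.1775,  0.052 ]), array([ 0.5539, -0.2307,  0.052 ]), array([ 0.5585, -0.1835,  0.052 ])] ctr [ 0.5325 -0.2043  0.052 ]
yaw -6.605559274714281
yaw2 -5.909131663776295
tab far edge [ 0.5418 -0.205   0.106 ]
[ 0.5384 -0.2094  0.106 ]
[ 0.5384 -0.1998  0.106 ]
[array([ 0.5576, -0.1869,  0.052 ]), array([ 0.5535, -0.2336,  0.052 ]), array([ 0.5111, -0.181 ,  0.052 ]), array([ 0.5051, -0.2272,  0.052 ])] [ 0.5318 -0.2072  0.052 ]
tab top cam [ 0.538  -0.2053  0.106 ]
```

apply_moves([
  [0.02, 0.02, -0.003, 0, 3, 0, -0.4],
  [0.034, 0.05, -0.005, 0, 6, 0, -0.4],
  [0.034, 0.09, -0.005, 0, 6, 0, -0.4],
  [0.034, 0.114, -0.005, 0, 6, 0, -0.4],
  [0.034, 0.114, -0.005, 0, 6, 0, -0.4],
], squeeze=15)

```text
time: 3.32
tool_pos: [0.531, -0.2055, 0.0852]
tool_rot: [-1.569, 0.003, -0.106]
contact_force: [-0.1, 0.6, 0.0]
opening: 0.0642
```

apply_moves([
  [0, 0, 0, 0, 0, 0, 1],
  [0, 0, 0, 0, 0, 0, 1],
  [0, 0, 0, 0, 0, 0, 1],
  [0, 0, 0, 0, 0, 0, 1],
  [0, 0, 0, 0, 0, 0, 1],
])

```text
time: 3.95
tool_pos: [0.5319, -0.2068, 0.0866]
tool_rot: [-1.571, -0.0, -0.107]
contact_force: [0.8, 0.0, -0.7]
opening: 0.0189
```

```bash
python3 - <<'E'
from h import *
o=robot.observe();print(o['tool_pos'],np.degrees(o['tool_rot']),o['qpos'],o['opening'],o['contact_force'],o['torque'])
E
```

```text
[ 0.5319 -0.2068  0.0866] [-89.9995  -0.0145  -6.1254] [-0.5051  0.5469  1.5615  0.0001  1.033  -1.9691] 0.01894127557220161 [ 0.7729  0.0386 -0.6895] [0.0302 0.0651 0.0473]
```

apply_moves([
  [0, 0, 0, 0, 0, 0, 1],
  [0, 0, 0, 0, 0, 0, 1],
  [0, 0, 0, 0, 0, 0, 1],
  [0, 0, 0, 0, 0, 0, 1],
  [0, 0, 0, 0, 0, 0, 1],
])

```text
time: 4.58
tool_pos: [0.5319, -0.2068, 0.0864]
tool_rot: [-1.571, -0.0, -0.107]
contact_force: [-0.6, -0.1, 1.3]
opening: 0.0119
```

apply_moves([
  [0, 0, 0, 0, 7, 0, 1],
  [0, 0, 0, 0, 14, 0, 1],
  [0, 0, 0, 0, 21, 0, 1],
  [0, 0, 0, 0, 28, 0, 1],
  [0, 0, 0, 0, 35, 0, 1],
])

```text
time: 5.2
tool_pos: [0.532, -0.2068, 0.0865]
tool_rot: [-1.571, -0.0, -0.722]
contact_force: [0.4, 1.1, 0.8]
opening: 0.0114
```

apply_moves([
  [0, 0, 0, 0, 8, 0, 1],
  [0, 0, 0, 0, 16, 0, 1],
  [0, 0, 0, 0, 24, 0, 1],
  [0, 0, 0, 0, 32, 0, 1],
  [0, 0, 0, 0, 40, 0, 1],
])

```text
time: 5.82
tool_pos: [0.5323, -0.2065, 0.0867]
tool_rot: [-1.57, 0.0, -1.42]
contact_force: [0.8, 1.3, 1.1]
opening: 0.0115
```

```bash
python3 - <<'E'
from h import *
o=robot.observe();print(o['tool_pos'],np.degrees(o['tool_rot']),o['qpos'],o['opening'],o['contact_force'],o['torque'])
im=cams.read_camera('scene');cv2.imwrite('pics/s2.png',cv2.resize(im[200:360,280:480],None,fx=4,fy=3.75))
E
```

```text
[ 0.5323 -0.2065  0.0867] [-89.9417   0.0105 -81.383 ] [-0.5047  0.5468  1.5612  0.0009  1.0328 -0.6556] 0.011473817471538177 [0.7604 1.3348 1.1254] [ 0.2956 -0.0962  0.084 ]
```

View pics/s2.png

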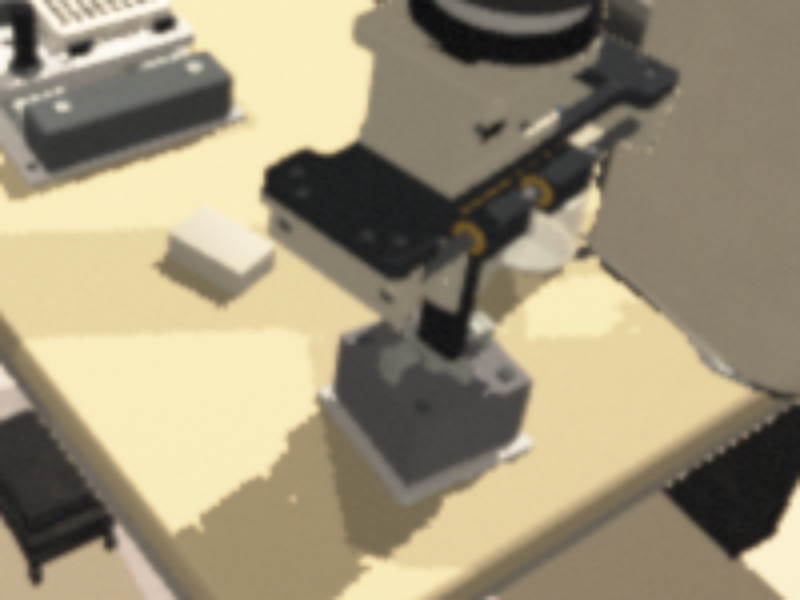

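The tab has turned with the gripper, showing its narrow side, at 75° from parked. Lifting now.

apply_moves([
  [0, -0.005, 0, 0, 0, 0, 1],
  [0, -0.012, 0, 0, 0, 0, 1],
  [0, -0.02, 0, 0, 0, 0, 1],
  [0, -0.03, 0, 0, 0, 0, 1],
  [0, -0.04, 0, 0, 0, 0, 1],
])

```text
time: 6.5
tool_pos: [0.5319, -0.2068, 0.1272]
tool_rot: [-1.571, -0.0, -1.415]
contact_force: [-0.4, 0.3, -1.5]
opening: 0.0115
```

apply_moves([
  [0, -0.016, 0, 0, 0, 0, 1],
  [0, -0.032, 0, 0, 0, 0, 1],
  [0, -0.048, 0, 0, 0, 0, 1],
  [0, -0.064, 0, 0, 0, 0, 1],
  [0, -0.08, 0, 0, 0, 0, 1],
])

```text
time: 7.12
tool_pos: [0.5319, -0.2068, 0.2077]
tool_rot: [-1.57, -0.0, -1.416]
contact_force: [0.7, -0.1, -1.4]
opening: 0.0116
```

apply_moves([
  [-0.055, 0, 0.004, 0, 0, 0, 1],
  [-0.11, 0, 0.008, 0, 0, 0, 1],
  [-0.165, 0, 0.012, 0, 0, 0, 1],
  [-0.22, 0, 0.016, 0, 0, 0, 1],
  [-0.275, 0, 0.02, 0, 0, 0, 1],
])

```text
time: 7.75
tool_pos: [0.509, 0.0697, 0.2074]
tool_rot: [-1.57, -0.0, -1.416]
contact_force: [0.7, -0.0, -1.0]
opening: 0.0115
```

apply_moves([
  [-0.05, 0, 0.003, 0, 0, 0, 1],
  [-0.09, 0, 0.006, 0, 0, 0, 1],
  [-0.123, 0.02, 0.006, 0, 0, 0, 1],
  [-0.123, 0.035, 0.006, 0, 0, 0, 1],
  [-0.123, 0.035, 0.006, 0, 0, 0, 1],
])

```text
time: 8.38
tool_pos: [0.4955, 0.1899, 0.1707]
tool_rot: [-1.573, -0.001, -1.415]
contact_force: [-0.7, -0.4, -1.0]
opening: 0.0114
```

```bash
python3 - <<'E'
from h import *
o=robot.observe();print(o['tool_pos'],np.degrees(o['tool_rot']),o['qpos'],o['opening'],o['contact_force'])
im=cams.read_camera('wrist');cv2.imwrite('pics/w3.png',im)
im2=cams.read_camera('top')
T=Ttool(o)
tip=(T@[0,.071+.002+.002,0,1])[:3]   # TCP 87 over dock => tip 4mm => 83mm below
tip=o['tool_pos']-[0,0,.083];print('tip',tip,proj('wrist',tip,o),'bush',proj('wrist',(.4965,.191,.058),o))
u,v=proj('wrist',(.4965,.191,.058),o).astype(int);u0,v0=max(u-80,0),max(v-70,0);print(u0,v0)
a=cv2.resize(im[v0:v0+120,u0:u0+160],(800,600),interpolation=cv2.INTER_CUBIC);cv2.imwrite('pics/w3c.png',a)
E
```

```text
[0.4955 0.1899 0.1707] [-90.1318  -0.03   -81.1019] [ 0.2218  0.3888  1.5686 -0.0004  1.1865  0.0666] 0.011356683022326801 [-0.6539 -0.3746 -1.0325]
tip [0.4955 0.1899 0.0877] [320.5168 208.2804] bush [321.6099 199.5439]
241 129
```

View pics/w3c.png

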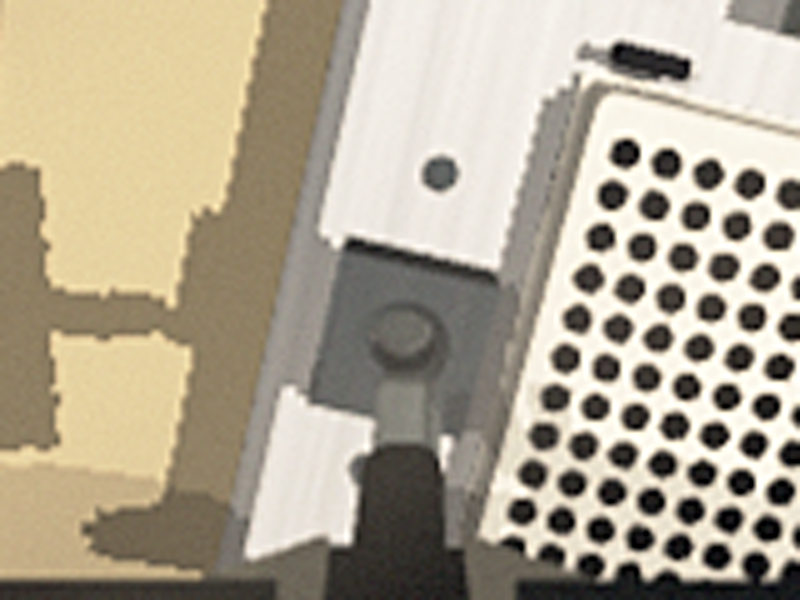

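Wrist view: bush bore at crop (404,340), in full-image pixels (321.8,197). The pin's crossbar end is at about (402,375), matching its expected place. The bush is about 4 mm toward tool −x and 0.6 mm toward +z of the pin. I'll correct that and go down gently.

apply_moves([
  [-0.004, 0.005, 0.001, 0, 0, 0, 1],
  [-0.004, 0.02, 0.001, 0, 0, 0, 1],
  [-0.004, 0.028, 0.001, 0, 0, 0, 1],
  [-0.004, 0.032, 0.001, 0, 0, 0, 1],
  [-0.004, 0.036, 0.001, 0, 0, 0, 1],
])

```text
time: 9.1
tool_pos: [0.4966, 0.1946, 0.1352]
tool_rot: [-1.571, 0.0, -1.416]
contact_force: [-0.5, -0.4, -0.3]
opening: 0.0118
```

```bash
python3 - <<'E'
from h import *
o=robot.observe();print(o['tool_pos'],np.degrees(o['tool_rot']),o['contact_force'],o['torque'])
a=cams.read_camera('scene');b=cams.read_camera('wrist')
u,v=proj('scene',(.4965,.193,.07)).astype(int);a=a[v-40:v+40,u-50:u+50]
u,v=proj('wrist',(.4965,.193,.058),o).astype(int);b=b[v-40:v+40,u-50:u+50]
cv2.imwrite('pics/d4.png',np.vstack([cv2.resize(i,(375,300),interpolation=cv2.INTER_CUBIC) for i in(a,b)]))
E
```

```text
[0.4966 0.1946 0.1352] [-89.995    0.0066 -81.123 ] [-0.4752 -0.3517 -0.2975] [-0.1099  0.1289  0.0009]
```

View pics/d4.png

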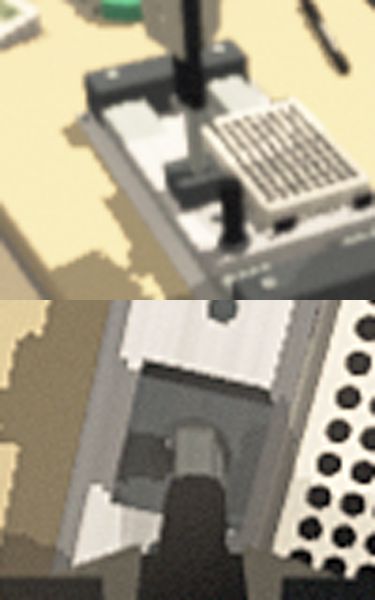

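The pin's shank points into the middle of the bush mouth. Lowering slowly.

apply_moves([
  [0, 0.002, 0, 0, 0, 0, 1],
  [0, 0.004, 0, 0, 0, 0, 1],
  [0, 0.006, 0, 0, 0, 0, 1],
  [0, 0.008, 0, 0, 0, 0, 1],
  [0, 0.01, 0, 0, 0, 0, 1],
])

```text
time: 9.82
tool_pos: [0.4965, 0.1946, 0.1253]
tool_rot: [-1.571, 0.0, -1.416]
contact_force: [-1.2, 0.9, -1.5]
opening: 0.0114
```

apply_moves([
  [0, 0.002, 0, 0, 0, 0, 1],
  [0, 0.004, 0, 0, 0, 0, 1],
  [0, 0.006, 0, 0, 0, 0, 1],
  [0, 0.008, 0, 0, 0, 0, 1],
  [0, 0.01, 0, 0, 0, 0, 1],
])

```text
time: 10.45
tool_pos: [0.4965, 0.1946, 0.1153]
tool_rot: [-1.571, 0.0, -1.416]
contact_force: [-1.1, -0.5, 0.1]
opening: 0.0116
```

apply_moves([
  [0, 0.001, 0, 0, 0, 0, 1],
  [0, 0.002, 0, 0, 0, 0, 1],
  [0, 0.003, 0, 0, 0, 0, 1],
  [0, 0.004, 0, 0, 0, 0, 1],
  [0, 0.005, 0, 0, 0, 0, 1],
])

```text
time: 11.08
tool_pos: [0.4965, 0.1946, 0.1104]
tool_rot: [-1.571, 0.0, -1.416]
contact_force: [-0.9, -0.1, -0.6]
opening: 0.0116
```

apply_moves([
  [0, 0.001, 0, 0, 0, 0, 0.6],
  [0, 0.001, 0, 0, 0, 0, 0.2],
  [0, 0.001, 0, 0, 0, 0, 0],
  [0, 0.001, 0, 0, 0, 0, 0],
  [0, 0.001, 0, 0, 0, 0, 0],
])

```text
time: 11.7
tool_pos: [0.4965, 0.1946, 0.1095]
tool_rot: [-1.571, 0.0, -1.416]
contact_force: [0.1, 0.5, -0.2]
opening: 0.0451
```

apply_moves([
  [0, -0.015, 0, 0, 0, 0, 0],
  [0, -0.04, 0, 0, 0, 0, 0],
  [0, -0.06, 0, 0, 0, 0, 0],
  [0, -0.07, 0, 0, 0, 0, 0],
  [0, -0.07, 0, 0, 0, 0, 0],
])

```text
time: 12.32
tool_pos: [0.4968, 0.1947, 0.1803]
tool_rot: [-1.569, 0.0, -1.416]
contact_force: [0.7, 0.6, -0.2]
opening: 0.046
```

```bash
python3 - <<'E'
from h import *
o=robot.observe();print(o['tool_pos'],np.degrees(o['tool_rot']),o['contact_force'],o['opening'])
a=cams.read_camera('scene');b=cams.read_camera('wrist')
u,v=proj('scene',(.4965,.193,.07)).astype(int);a=a[v-40:v+40,u-50:u+50]
u,v=proj('wrist',(.4965,.16,.058),o).astype(int);print(u,v);b=b[v-60:v+60,u-75:u+75]
cv2.imwrite('pics/d5.png',np.vstack([cv2.resize(i,(375,300),interpolation=cv2.INTER_CUBIC) for i in(a,b)]))
E
```

```text
[0.4968 0.1947 0.1803] [-89.8995   0.0114 -81.1161] [ 0.7021  0.5954 -0.2279] 0.045999358269849216
314 227
```

View pics/d5.png

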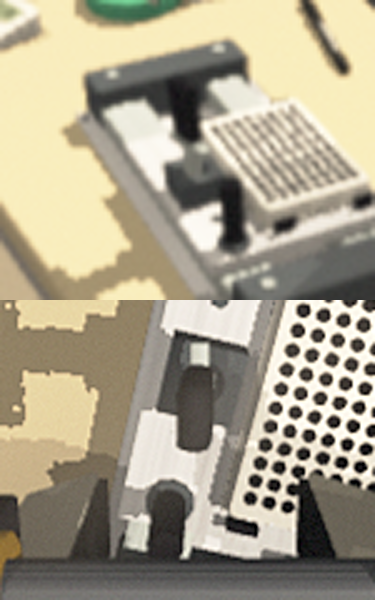

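The pin now stands free in the bush on the strip, with its crossbar visibly above it. I'll check the end block's height before pushing, turn to yaw −95° and move behind the post.

apply_moves([
  [0.025, 0, -0.006, 0, 4, 0, 1],
  [0.05, 0, -0.012, 0, 8, 0, 1],
  [0.07, 0, -0.018, 0, 12, 0, 1],
  [0.09, 0, -0.023, 0, 14, 0, 1],
  [0.09, 0, -0.023, 0, 14, 0, 1],
], squeeze=10)

```text
time: 13.05
tool_pos: [0.4872, 0.1012, 0.1787]
tool_rot: [-1.573, -0.0, -1.662]
contact_force: [-0.4, 0.3, 0.7]
opening: 0.002
```

```bash
python3 - <<'E'
from h import *
from scipy.optimize import least_squares
o1=dict(tool_pos=np.array([.4481,.1516,.22]),tool_rot=np.radians([-89.98,.075,-.183]))
f=lambda u,v:(155+u/4.6,160+v/4.6)
g=lambda u,v:(240+u/4.5,180+v/4.5)
for n,a,b in(('screw',(697,317),(90,165)),('bush',(434,293),(502,210)),('post',(575,300),(265,228)),('plate screw',(513,307),(379,181))):
    r=least_squares(lambda P:np.r_[proj('top',P)-f(*a),proj('wrist',P,o1)-g(*b)],[.49,.1,.05]);print(n,r.x,r.fun)
o=robot.observe();print(o['tool_pos'],np.degrees(o['tool_rot']),o['opening'],'above start', plan(o,[.4882,.102,.081]))
E
```

```text
screw [0.4877 0.0711 0.0389] [-0.2923 -0.3579 -0.1799 -0.2257]
bush [0.4995 0.1918 0.0467] [-0.7203 -0.0885 -0.4492 -0.0679]
post [0.4918 0.1252 0.0803] [-0.9638 -0.6363 -0.5583 -0.382 ]
plate screw [0.4939 0.1563 0.0361] [-0.4517 -0.2021 -0.2841 -0.1341]
[0.4872 0.1012 0.1787] [-90.0984  -0.0114 -95.2201] 0.002006921776605546 above start [-0.0009  0.0977  0.0011]
```

The block top is at about 0.04–0.05, so fingertips at 0.066 clear it. Descending behind the post.

apply_moves([
  [0, 0.03, 0.001, 0, 0, 0, 1],
  [0, 0.06, 0.001, 0, 0, 0, 1],
  [0, 0.08, 0.001, 0, 0, 0, 1],
  [0, 0.095, 0.001, 0, 0, 0, 1],
  [0, 0.103, 0.001, 0, 0, 0, 1],
])

```text
time: 13.68
tool_pos: [0.4884, 0.1025, 0.0755]
tool_rot: [-1.572, 0.0, -1.659]
contact_force: [0.2, 0.1, -0.4]
opening: 0.0009
```

apply_moves([
  [-0.002, 0, 0, 0, 0, 0, 1],
  [-0.004, 0, 0, 0, 0, 0, 1],
  [-0.005, 0, 0, 0, 0, 0, 1],
  [-0.006, 0, 0, 0, 0, 0, 1],
  [-0.007, 0, 0, 0, 0, 0, 1],
])

```text
time: 14.3
tool_pos: [0.4894, 0.1091, 0.0766]
tool_rot: [-1.57, 0.0, -1.66]
contact_force: [0.3, 0.0, -0.1]
opening: 0.0006
```

apply_moves([
  [-0.001, 0, 0, 0, 0, 0, 1],
  [-0.002, 0, 0, 0, 0, 0, 1],
  [-0.003, 0, 0, 0, 0, 0, 1],
  [-0.004, 0, 0, 0, 0, 0, 1],
  [-0.005, 0, 0, 0, 0, 0, 1],
])

```text
time: 14.92
tool_pos: [0.4897, 0.1141, 0.0764]
tool_rot: [-1.571, 0.0, -1.66]
contact_force: [-0.0, -0.2, 0.6]
opening: 0.0003
```

apply_moves([
  [-0.001, 0, 0, 0, 0, 0, 1],
  [-0.002, 0, 0, 0, 0, 0, 1],
  [-0.003, 0, 0, 0, 0, 0, 1],
  [-0.004, 0, 0, 0, 0, 0, 1],
  [-0.005, 0, 0, 0, 0, 0, 1],
])

```text
time: 15.55
tool_pos: [0.4902, 0.1191, 0.0764]
tool_rot: [-1.571, 0.0, -1.66]
contact_force: [-0.3, -0.7, -0.0]
opening: 0.0008
```

apply_moves([
  [-0.001, 0, 0, 0, 0, 0, 1],
  [-0.002, 0, 0, 0, 0, 0, 1],
  [-0.003, 0, 0, 0, 0, 0, 1],
  [-0.004, 0, 0, 0, 0, 0, 1],
  [-0.005, 0, 0, 0, 0, 0, 1],
])

```text
time: 16.18
tool_pos: [0.4906, 0.124, 0.0764]
tool_rot: [-1.571, 0.0, -1.66]
contact_force: [0.0, -0.5, -1.0]
opening: 0.0004
```

```bash
python3 - <<'E'
from h import *
o=robot.observe();print(o['tool_pos'],o['contact_force'],o['torque'])
a=cams.read_camera('scene');b=cams.read_camera('wrist')
u,v=proj('scene',(.4965,.17,.07)).astype(int);a=a[v-40:v+40,u-50:u+50]
u,v=proj('wrist',(.4965,.18,.058),o).astype(int);print(u,v);b=b[v-60:v+60,u-75:u+75]
c=cv2.imread('pics/scene0.png')
np.save('sc1.npy',cams.read_camera('scene'))
cv2.imwrite('pics/d6.png',np.vstack([cv2.resize(i,(375,300),interpolation=cv2.INTER_CUBIC) for i in(a,b)]))
E
```

```text
[0.4906 0.124  0.0764] [ 0.0236 -0.4861 -1.0233] [-0.1226  0.0757 -0.0153]
322 155
```

View pics/d6.png

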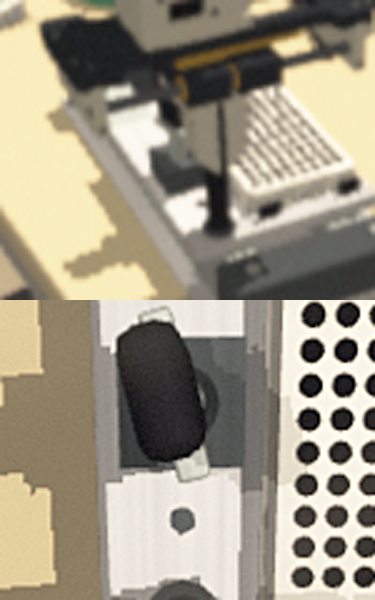

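```bash
python3 - <<'E'
from h import *
o=robot.observe();print(o['tool_pos'],np.degrees(o['tool_rot']))
f=lambda u,v:(247+u/2.5,95+(v-300)/2.5)
for n,p,z in(('bush',(184,403),.058),('bushTop',(184,338),.058),('bushBot',(184,468),.058),('screw',(182,520),.038),('post edge base',(183,580),.038),('post edge top',(183,580),.088),('tab',(162,392),.128)):print(n,f(*p),ray('wrist',f(*p),z,o))
b=cams.read_camera('wrist');cv2.imwrite('pics/w6.png',b)
E
```

```text
[0.4906 0.124  0.0764] [-89.9975   0.0044 -95.1143]
bush (320.6, 136.2) [0.4966 0.1925 0.058 ]
bushTop (320.6, 110.2) [0.498  0.2088 0.058 ]
bushBot (320.6, 162.2) [0.4951 0.1753 0.058 ]
screw (319.8, 183.0) [0.4929 0.1571 0.038 ]
post edge base (320.2, 207.0) [0.4915 0.1379 0.038 ]
post edge top (320.2, 207.0) [0.4928 0.1522 0.088 ]
tab (311.8, 131.8) [0.4931 0.1969 0.128 ]
```

```bash
python3 - <<'E'
from h import *
a=cv2.imread('pics/scene0.png');b=np.load('sc1.npy')
def m(c,h,s=14):
    u,v=np.round(proj('scene',c)).astype(int);T=a[v-h:v+h,u-h:u+h];S=b[v-h-s:v+h+s,u-h-s:u+h+s]
    r=cv2.matchTemplate(S,T,cv2.TM_CCOEFF_NORMED);_,q,_,l=cv2.minMaxLoc(r);return (u,v),l[0]-s,l[1]-s,q
for n,c in(('post base',(.4906,.129,.040)),('bush -y/front',(.485,.185,.05)),('wellplate',(.54,.14,.053)),('frontblock',(.49,.07,.045))):
    print(n,m(c,8))
print('px per 12mm', proj('scene',(.4906,.141,.04))-proj('scene',(.4906,.129,.04)))
o=robot.observe()
for d in(-.0095,.0095):print('tip',proj('scene',o['tool_pos']+[0,d,-.011]))
print('post top',proj('scene',(.4906,.129,.088)),proj('scene',(.4906,.141,.088)))
# column profile of current scene image around post
for v in range(190,226,2):print(v,' '.join('%3d'%x for x in b[v,275:300].mean(1)),'|',' '.join('%3d'%x for x in a[v,275:300].mean(1)))
E
```

```text
post base ((np.int64(285), np.int64(216)), 0, 0, 0.963713526725769)
bush -y/front ((np.int64(272), np.int64(202)), 0, 0, 0.9635617136955261)
wellplate ((np.int64(300), np.int64(204)), 0, 0, 0.9723091125488281)
frontblock ((np.int64(296), np.int64(227)), 0, 0, 0.6705883741378784)
px per 12mm [-2.2779 -2.4712]
tip [287.336  210.8244]
tip [283.615  206.8996]
post top [284.0781 200.2992] [281.7365 197.8937]
190  47  82 114 116 116 129 131 130 131 129 120  75  65 107 127 130 130 130 130 136 169 223 226 164 177 | 232 164 158 164 190 233 246 230 161 191 231 205 162 198 219 192 155 180 192 180 174 222 225 164 179
192 131 157 140 122 126 138 130 130 132 125 117  75  65 109 127 131 129 131 150 203 219 139 189 226 173 | 180 159 153 161 157 171 216 243 241 181 164 207 211 171 164 198 215 176 175 226 221 138 187 226 172
194 112 116 120 119 123 127 131 130 131 131 120  84  58  95 126 129 130 131 125 142 199 215 166 147 188 | 159 130 118 118 122 136 158 185 225 242 226 179 178 232 239 176 196 233 207 162 201 215 164 148 189
196 111 112 119 111 119 125 128 129 130 130 122  94  61  95 125 130 130 132
[... 2314 characters left out ...]
46 242 209 111  67  54  49  58  80  84 100 155 218 231 230 227 214 208 191 176 172
220 124 131 130 125 126 124 124 117 105  93  86  85  89 102 118 153 186 165 150 139 134 130 127 129 131 | 127 140 161 173 177 172 166 157 139 131 109 102 111 131 167 200 209 176 153 139 134 133 129 130 131
222 148 130 118 119 122 126 125 125 126 124 127 126 126 126 129 130 129 123 123 129 129 127 125 125 125 | 146 130 126 140 154 166 172 181 193 202 173 156 132 131 132 128 128 125 126 131 131 130 126 127 126
224 166 156 128 118 119 124 128 129 127 127 126 123 122 120 121 133 157 148 137 161 142 108 101 101  99 | 167 154 130 127 132 137 133 134 131 127 125 124 126 126 125 132 164 168 164 198 178 135 116 115 116
```

Image matching shows the shuttle has not moved. The fingertips, which look about 20 mm higher in the scene than reckoned, pass over the post's top. I'll back off, go 20 mm lower and try again.

apply_moves([
  [0.008, 0, 0, 0, 0, 0, 1],
  [0.016, 0, 0, 0, 0, 0, 1],
  [0.023, 0, 0, 0, 0, 0, 1],
  [0.023, 0.005, 0, 0, 0, 0, 1],
  [0.023, 0.01, 0, 0, 0, 0, 1],
])

```text
time: 17.0
tool_pos: [0.4885, 0.101, 0.066]
tool_rot: [-1.571, 0.0, -1.66]
contact_force: [-1.2, -0.7, -0.1]
opening: 0.0006
```

apply_moves([
  [0, 0.002, 0, 0, 0, 0, 1],
  [0, 0.004, 0, 0, 0, 0, 1],
  [0, 0.006, 0, 0, 0, 0, 1],
  [0, 0.008, 0, 0, 0, 0, 1],
  [0, 0.01, 0, 0, 0, 0, 1],
])

```text
time: 17.62
tool_pos: [0.4886, 0.1011, 0.0563]
tool_rot: [-1.571, 0.0, -1.66]
contact_force: [-0.3, 0.7, -0.8]
opening: 0.0003
```

```bash
python3 - <<'E'
from h import *
o=robot.observe();print(o['tool_pos'],o['contact_force'],o['torque'])
b=cams.read_camera('scene')
print(proj('scene',o['tool_pos']-[0,0,.011]),proj('scene',(.4906,.129,.088)))
cv2.imwrite('pics/s7.png',cv2.resize(b[150:250,235:345],(660,600),interpolation=cv2.INTER_CUBIC))
E
```

```text
[0.4886 0.1011 0.0563] [-0.311   0.655  -0.7769] [-0.0658  0.0629 -0.0121]
[289.5738 220.49  ] [284.0781 200.2992]
```

View pics/s7.png

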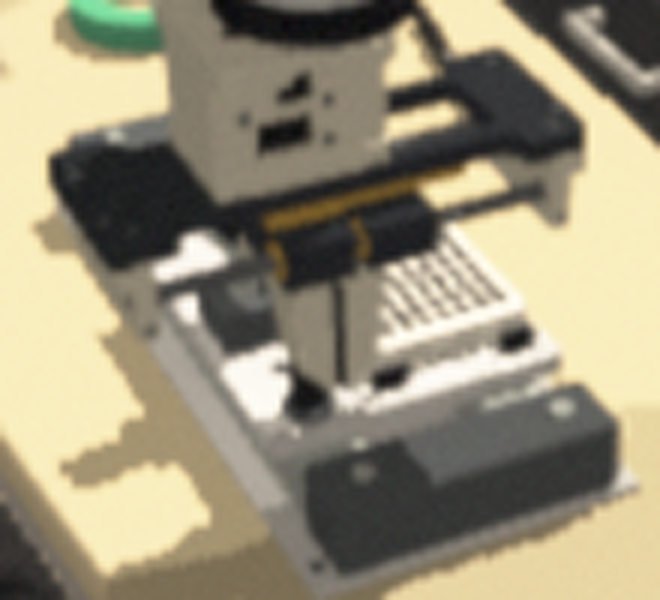

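View 12 of 12: the closed fingertips are now behind the post, well below its top, with the post base visible in front at crop (305,400). Pushing again.

apply_moves([
  [-0.002, 0, 0, 0, 0, 0, 1],
  [-0.004, 0, 0, 0, 0, 0, 1],
  [-0.006, 0, 0, 0, 0, 0, 1],
  [-0.008, 0, 0, 0, 0, 0, 1],
  [-0.01, 0, 0, 0, 0, 0, 1],
])

```text
time: 18.3
tool_pos: [0.4894, 0.1108, 0.0565]
tool_rot: [-1.571, -0.001, -1.66]
contact_force: [0.3, -4.2, 0.7]
opening: 0.0007
```

apply_moves([
  [-0.001, 0, 0, 0, 0, 0, 1],
  [-0.002, 0, 0, 0, 0, 0, 1],
  [-0.003, 0, 0, 0, 0, 0, 1],
  [-0.004, 0, 0, 0, 0, 0, 1],
  [-0.005, 0, 0, 0, 0, 0, 1],
])

```text
time: 18.92
tool_pos: [0.4899, 0.116, 0.0564]
tool_rot: [-1.571, 0.0, -1.66]
contact_force: [-0.2, -3.8, 1.2]
opening: 0.0008
```

apply_moves([
  [-0.001, 0, 0, 0, 0, 0, 1],
  [-0.002, 0, 0, 0, 0, 0, 1],
  [-0.003, 0, 0, 0, 0, 0, 1],
  [-0.004, 0, 0, 0, 0, 0, 1],
  [-0.005, 0, 0, 0, 0, 0, 1],
])

```text
time: 19.55
tool_pos: [0.4903, 0.1211, 0.0564]
tool_rot: [-1.571, 0.0, -1.66]
contact_force: [0.4, -2.9, 2.3]
opening: 0.0006
```

```bash
cat > m.py <<'E'
from h import *
a=cv2.imread('pics/scene0.png');b=cams.read_camera('scene')
o=robot.observe();print(o['tool_pos'],o['contact_force'],o['torque'])
def m(c,h,s=22):
    u,v=np.round(proj('scene',c)).astype(int);T=a[v-h:v+h,u-h:u+h];S=b[v-h-s:v+h+s,u-h-s:u+h+s]
    r=cv2.matchTemplate(S,T,cv2.TM_CCOEFF_NORMED);_,q,_,l=cv2.minMaxLoc(r);return l[0]-s,l[1]-s,round(q,3)
for n,c in(('post base',(.4906,.129,.040)),('bush',(.485,.185,.05)),('wellplate',(.55,.14,.053))):print(n,m(c,7))
E
python3 m.py
```

```text
[0.4903 0.1212 0.0564] [-0.602  -3.5841  1.6896] [-0.5398  0.1193 -0.0147]
post base (-2, -2, 0.879)
bush (-2, -2, 0.764)
wellplate (4, -4, 0.819)
```

Contact at y≈0.111, and the shuttle now moves with about 3.5 N. Continuing one call at a time, watching the force.

apply_moves([
  [-0.001, 0, 0, 0, 0, 0, 1],
  [-0.002, 0, 0, 0, 0, 0, 1],
  [-0.003, 0, 0, 0, 0, 0, 1],
  [-0.004, 0, 0, 0, 0, 0, 1],
  [-0.005, 0, 0, 0, 0, 0, 1],
])

```text
time: 20.23
tool_pos: [0.4908, 0.126, 0.0564]
tool_rot: [-1.571, 0.0, -1.66]
contact_force: [-2.3, -2.8, 1.4]
opening: 0.0007
```

apply_moves([
  [-0.001, 0, 0, 0, 0, 0, 1],
  [-0.002, 0, 0, 0, 0, 0, 1],
  [-0.003, 0, 0, 0, 0, 0, 1],
  [-0.004, 0, 0, 0, 0, 0, 1],
  [-0.005, 0, 0, 0, 0, 0, 1],
])

```text
time: 20.85
tool_pos: [0.4912, 0.131, 0.0564]
tool_rot: [-1.571, 0.0, -1.66]
contact_force: [-1.6, -4.0, 1.0]
opening: 0.0004
```

apply_moves([
  [-0.001, 0, 0, 0, 0, 0, 1],
  [-0.002, 0, 0, 0, 0, 0, 1],
  [-0.003, 0, 0, 0, 0, 0, 1],
  [-0.004, 0, 0, 0, 0, 0, 1],
  [-0.005, 0, 0, 0, 0, 0, 1],
])

```text
time: 21.48
tool_pos: [0.4916, 0.136, 0.0564]
tool_rot: [-1.571, 0.0, -1.66]
contact_force: [-0.8, -2.8, 0.7]
opening: 0.0004
```

apply_moves([
  [-0.001, 0, 0, 0, 0, 0, 1],
  [-0.002, 0, 0, 0, 0, 0, 1],
  [-0.003, 0, 0, 0, 0, 0, 1],
  [-0.004, 0, 0, 0, 0, 0, 1],
  [-0.005, 0, 0, 0, 0, 0, 1],
])

```text
time: 22.1
tool_pos: [0.4921, 0.141, 0.0564]
tool_rot: [-1.571, 0.0, -1.66]
contact_force: [-2.0, -2.4, 1.2]
opening: 0.0004
```

apply_moves([
  [-0.001, 0, 0, 0, 0, 0, 1],
  [-0.002, 0, 0, 0, 0, 0, 1],
  [-0.003, 0, 0, 0, 0, 0, 1],
  [-0.004, 0, 0, 0, 0, 0, 1],
  [-0.005, 0, 0, 0, 0, 0, 1],
])

```text
time: 22.72
tool_pos: [0.4925, 0.1459, 0.0564]
tool_rot: [-1.571, 0.0, -1.66]
contact_force: [-1.7, -4.1, 1.1]
opening: 0.0004
```

apply_moves([
  [-0.001, 0, 0, 0, 0, 0, 1],
  [-0.002, 0, 0, 0, 0, 0, 1],
  [-0.003, 0, 0, 0, 0, 0, 1],
  [-0.004, 0, 0, 0, 0, 0, 1],
  [-0.005, 0, 0, 0, 0, 0, 1],
])

```text
time: 23.35
tool_pos: [0.493, 0.1511, 0.0564]
tool_rot: [-1.571, 0.0, -1.66]
contact_force: [-1.6, -1.5, 1.0]
opening: 0.0005
```

apply_moves([
  [-0.001, 0, 0, 0, 0, 0, 1],
  [-0.002, 0, 0, 0, 0, 0, 1],
  [-0.003, 0, 0, 0, 0, 0, 1],
  [-0.004, 0, 0, 0, 0, 0, 1],
  [-0.005, 0, 0, 0, 0, 0, 1],
])

```text
time: 23.98
tool_pos: [0.4935, 0.1559, 0.0564]
tool_rot: [-1.571, 0.0, -1.66]
contact_force: [-1.8, -0.8, -0.3]
opening: 0.0007
```

```bash
sed -i 's/s=22/s=34/' m.py; python3 m.py; python3 -c "
from h import *
for d in (.03,.04,.045,.05,.055):print(d,proj('scene',np.array([.485,.185,.05])+[.089*d,.996*d,0])-proj('scene',(.485,.185,.05)))"
```

```text
[0.4935 0.156  0.0564] [-1.6523 -0.4799  0.6745] [-0.2751  0.3096 -0.025 ]
post base (-8, -10, 0.86)
bush (-7, -9, 0.875)
wellplate (-2, -11, 0.831)
0.03 [-4.2473 -5.9028]
0.04 [-5.6214 -7.8125]
0.045 [-6.3009 -8.7568]
0.05 [-6.9755 -9.6943]
0.055 [ -7.6451 -10.6249]
```

apply_moves([
  [-0.001, 0, 0, 0, 0, 0, 1],
  [-0.002, 0, 0, 0, 0, 0, 1],
  [-0.002, 0, 0, 0, 0, 0, 1],
  [-0.002, 0, 0, 0, 0, 0, 1],
  [-0.002, 0, 0, 0, 0, 0, 1],
])

```text
time: 24.65
tool_pos: [0.4936, 0.1578, 0.0564]
tool_rot: [-1.571, 0.0, -1.66]
contact_force: [-0.9, -2.0, -0.1]
opening: 0.0005
```

apply_moves([
  [-0.001, 0, 0, 0, 0, 0, 1],
  [-0.002, 0, 0, 0, 0, 0, 1],
  [-0.002, 0, 0, 0, 0, 0, 1],
  [-0.002, 0, 0, 0, 0, 0, 1],
  [-0.002, 0, 0, 0, 0, 0, 1],
])

```text
time: 25.28
tool_pos: [0.4937, 0.1586, 0.0564]
tool_rot: [-1.571, -0.002, -1.66]
contact_force: [-1.3, -8.7, 1.7]
opening: -0.0
```

The shuttle is blocked at y=0.1586 with the force rising to 8.7 N, so the pin has caught in the hole. I'll back off and rise.

apply_moves([
  [0.004, 0, 0, 0, 0, 0, 1],
  [0.01, 0, 0, 0, 0, 0, 1],
  [0.016, 0, 0, 0, 0, 0, 1],
  [0.02, -0.01, 0, 0, 0, 0, 1],
  [0.02, -0.03, 0, 0, 0, 0, 1],
])

```text
time: 25.9
tool_pos: [0.4917, 0.1395, 0.0868]
tool_rot: [-1.572, -0.0, -1.661]
contact_force: [0.1, -0.8, -0.2]
opening: 0.0005
```

apply_moves([
  [0, -0.03, 0, 0, 0, 0, 1],
  [0, -0.06, 0, 0, 0, 0, 1],
  [0.02, -0.09, 0, 0, 0, 0, 1],
  [0.06, -0.11, 0, 0, 0, 0, 1],
  [0.09, -0.11, 0, 0, 0, 0, 1],
])

```text
time: 26.52
tool_pos: [0.4849, 0.0491, 0.199]
tool_rot: [-1.566, 0.0, -1.66]
contact_force: [0.2, 0.5, 0.3]
opening: 0.0004
```

```bash
python3 m.py; python3 - <<'E'
from h import *
o=robot.observe();print(o['tool_pos'],np.degrees(o['tool_rot']))
b=cams.read_camera('scene');t=cams.read_camera('top');cv2.imwrite('pics/s8.png',b);cv2.imwrite('pics/t8.png',t)
B=np.array([.4965,.1946,0])+.047*np.array([.089,.996,0])
for z in(.112,.128,.058):print(z,'scene',proj('scene',B+[0,0,z]),'top',proj('top',B+[0,0,z]))
u,v=np.round(proj('scene',B+[0,0,.1])).astype(int)
print(u-10)
for r in range(v-14,v+16):print(r,' '.join('%3d'%x for x in b[r,u-10:u+12].mean(1)))
E
```

```text
[0.4842 0.0463 0.1981] [ 0.0605 -2.2397  0.4669] [-0.1799  0.0337 -0.0126]
post base (-8, -10, 0.976)
bush (-7, -10, 0.908)
wellplate (-2, -11, 0.728)
[0.4842 0.0463 0.1981] [-89.8313  -0.1002 -95.1929]
0.112 scene [266.5312 170.44  ] top [218.7607 219.1173]
0.128 scene [266.0953 165.068 ] top [217.103 217.963]
0.058 scene [267.9417 187.8204] top [223.9814 222.7527]
257
160 194 196 206 220 223 223 222 223 224 224 225 225 225 225 225 225 225 225 224 225 225 225
161 223 222 223 223 225 225 225 225 225 225 224 225 226 225 226 225 224 225 224 225 225 225
162 225 224 225 226 224 224 225 224 224 225 225 225 225 225 225 225 225 225 224 225 225 225
163 225 225 225 225 224 225 224 225 225 226 225 225 225 225 225 225 225 225 224 223 223 224
164 224 226 225 225 225 225 225 225 224 225 225 225 224 224 224 224 223 223 220 212 205 198
165 225 225 225 225 224 225 225 225 226 224 225 223 223 222 218 207 205 199 186 165 152 139
166 224 225 225 225 225 224 224 224 223 222 219 208 204 196 183 156 150 139 126 120 119 114
167 226 224 223 224 224 220 210 206 203 195 183 157 148 131 124 119 118 115 114 113
[... 1332 characters left out ...]
  27  24  24  25  23  24  61 136 212 240 232 182 154 186
183 246 245 246 246 246 243 232 102  34  24  19  22  20  25  59 118 177 221 240 231 172 141
184 246 245 245 246 241 222 207 102  44  31  21  25  21  23  52 102 151 185 226 243 226 142
185 247 246 245 244 234 174 144 108  91  67  44  28  25  33  56 101 137 159 190 234 244 213
186 247 246 244 235 213 136 116 120 118  99  81  67  54  66 110 155 154 150 166 203 241 242
187 246 246 243 227 154  93  90 100 103 109 111 101  93 115 165 209 199 158 151 172 214 240
188 246 246 245 229 113  71  71  74  81 101 117 113 115 130 165 189 185 153 135 152 175 213
189 244 246 245 229 103  66  68  69  70  89 111 110 113 112 119 128 123 118 110 116 130 145
```

The tab's top edge sits at row ~170 in the scene image. Home predicts 170.4, standing on the strip predicts 165. So the pin has dropped. As one pixel is about 3 mm, I'll confirm with a light press on the tab.

apply_moves([
  [-0.05, 0, 0, 0, 0, 0, 1],
  [-0.1, 0, 0, 0, 0, 0, 1],
  [-0.15, 0, -0.001, 0, 0, 0, 1],
  [-0.196, 0, -0.001, 0, 0, 0, 1],
  [-0.196, 0.02, -0.001, 0, 0, 0, 1],
])

```text
time: 27.3
tool_pos: [0.5007, 0.2502, 0.1773]
tool_rot: [-1.568, 0.003, -1.655]
contact_force: [0.3, 0.1, -0.9]
opening: 0.0004
```

apply_moves([
  [0, 0.01, 0, 0, 0, 0, 1],
  [0, 0.02, 0, 0, 0, 0, 1],
  [0, 0.03, 0, 0, 0, 0, 1],
  [0, 0.036, 0, 0, 0, 0, 1],
  [0, 0.04, 0, 0, 0, 0, 1],
])

```text
time: 27.92
tool_pos: [0.5006, 0.2453, 0.1362]
tool_rot: [-1.571, 0.0, -1.661]
contact_force: [0.2, 0.4, -0.1]
opening: 0.0007
```

apply_moves([
  [0.004, 0.002, 0, 0, 0, 0, 1],
  [0.004, 0.004, 0, 0, 0, 0, 1],
  [0.004, 0.006, 0, 0, 0, 0, 1],
  [0.004, 0.008, 0, 0, 0, 0, 1],
  [0.004, 0.01, 0, 0, 0, 0, 1],
])

```text
time: 28.55
tool_pos: [0.5002, 0.2417, 0.1263]
tool_rot: [-1.571, 0.0, -1.66]
contact_force: [-0.1, 0.1, 0.4]
opening: 0.0004
```

apply_moves([
  [0, 0.001, 0, 0, 0, 0, 1],
  [0, 0.002, 0, 0, 0, 0, 1],
  [0, 0.003, 0, 0, 0, 0, 1],
  [0, 0.004, 0, 0, 0, 0, 1],
  [0, 0.005, 0, 0, 0, 0, 1],
])

```text
time: 29.18
tool_pos: [0.5002, 0.2416, 0.1214]
tool_rot: [-1.571, 0.0, -1.66]
contact_force: [-0.4, 0.2, -0.0]
opening: 0.0006
```

apply_moves([
  [0, 0.001, 0, 0, 0, 0, 1],
  [0, 0.002, 0, 0, 0, 0, 1],
  [0, 0.003, 0, 0, 0, 0, 1],
  [0, 0.004, 0, 0, 0, 0, 1],
  [0, 0.005, 0, 0, 0, 0, 1],
])

```text
time: 29.8
tool_pos: [0.5002, 0.2416, 0.1164]
tool_rot: [-1.571, 0.0, -1.66]
contact_force: [-0.6, -0.6, 0.8]
opening: 0.0005
```

apply_moves([
  [0, 0.001, 0, 0, 0, 0, 1],
  [0, 0.002, 0, 0, 0, 0, 1],
  [0, 0.003, 0, 0, 0, 0, 1],
  [0, 0.004, 0, 0, 0, 0, 1],
  [0, 0.005, 0, 0, 0, 0, 1],
])

```text
time: 30.42
tool_pos: [0.5002, 0.2416, 0.1114]
tool_rot: [-1.571, 0.0, -1.66]
contact_force: [0.6, -1.4, 0.4]
opening: 0.0003
```

apply_moves([
  [0, 0.001, 0, 0, 0, 0, 1],
  [0, 0.002, 0, 0, 0, 0, 1],
  [0, 0.003, 0, 0, 0, 0, 1],
  [0, 0.004, 0, 0, 0, 0, 1],
  [0, 0.005, 0, 0, 0, 0, 1],
])

```text
time: 31.05
tool_pos: [0.5002, 0.2416, 0.1064]
tool_rot: [-1.571, 0.0, -1.66]
contact_force: [-0.4, 0.4, 0.2]
opening: 0.0007
```

apply_moves([
  [0, 0.001, 0, 0, 0, 0, 1],
  [0, 0.002, 0, 0, 0, 0, 1],
  [0, 0.003, 0, 0, 0, 0, 1],
  [0, 0.004, 0, 0, 0, 0, 1],
  [0, 0.005, 0, 0, 0, 0, 1],
])

```text
time: 31.68
tool_pos: [0.5002, 0.2416, 0.1014]
tool_rot: [-1.571, 0.0, -1.66]
contact_force: [0.1, -0.7, -0.3]
opening: 0.0007
```

apply_moves([
  [0, 0.001, 0, 0, 0, 0, 1],
  [0, 0.002, 0, 0, 0, 0, 1],
  [0, 0.002, 0, 0, 0, 0, 1],
  [0, 0.003, 0, 0, 0, 0, 1],
  [0, 0.003, 0, 0, 0, 0, 1],
])

```text
time: 32.3
tool_pos: [0.5001, 0.2416, 0.0984]
tool_rot: [-1.571, 0.0, -1.66]
contact_force: [0.1, -0.2, 0.0]
opening: 0.0004
```

```bash
python3 - <<'E'
from h import *
o=robot.observe();print(o['tool_pos'],o['contact_force'])
b=cams.read_camera('scene');a=cv2.imread('pics/s8.png');print(proj('scene',o['tool_pos']))
print([*range(253,282,1)])
for r in range(156,190,1):print(r,' '.join('%3d'%x for x in b[r,253:282].mean(1)))
E
```

```text
[0.5001 0.2416 0.0984] [ 0.1423 -0.2183  0.0305]
[266.6721 174.9638]
[253, 254, 255, 256, 257, 258, 259, 260, 261, 262, 263, 264, 265, 266, 267, 268, 269, 270, 271, 272, 273, 274, 275, 276, 277, 278, 279, 280, 281]
156  86  82  85  88 101 116 123 132 129 129 130 128 121  94  61  95 127 129 130 129 142 185 222 225 225 224 225 225 224
157  86  85  87  87  96 116 124 130 128 131 129 130 125 100  60  93 128 130 131 130 141 185 221 224 225 225 226 225 224
158 114 105 107 104 103 112 120 126 129 129 128 129 128 110  61  91 125 130 130 131 141 185 221 225 225 225 225 225 225
159 143 138 141 138 130 124 119 124 129 130 130 130 129 110  54  85 125 131 129 130 141 186 222 224 225 224 224 225 225
160 195 195 194 195 186 151 121 119 128 127 131 130 128 112  57  84 125 130 128 131 142 185 222 225 225 225 225 225 225
161 222 223 222 222 216 182 127 121 130 128 129 131 127 113  58  79 127 130 129 130 144 185 222 224 225 225 225 225 225
162 224 225 224 225 221 199 134 123 128 129 128 130 128 114  64  78 124 129 129 131 144 186 223 224 225 225 223 224 224
163 225 225 224 225 224 210 146 123 127 130 1
[... 2494 characters left out ...]
 246 246 245 245 241 222 208 104  40  30  19  21  18  26  50 101 152 183 224 243 227 143 162 215 196
185 222 244 246 247 247 246 245 244 235 176 142 106  81  64  41  32  28  27  52  94 134 159 191 234 244 209 159 194 212
186 188 233 244 246 247 246 243 235 212 136 116 116 107  94  80  66  54  57  76 101 120 143 166 200 236 233 173 138 167
187 152 200 235 245 246 246 244 226 154  91  91 101 101 104 102  95  91  93 100 107 111 131 150 169 195 220 205 150 139
188 130 153 208 243 246 246 245 228 113  64  66  68  74  93 105 106 108 109 109 109 110 121 133 149 165 187 213 202 175
189 130 130 177 233 244 246 246 229 103  51  55  54  58  81 102 106 106 102 104 109 111 113 109 115 126 139 187 224 217
```

The fingertip edge in the scene image (row ~172) is right at the tab's top. Contact is imminent.

apply_moves([
  [0, 0.001, 0, 0, 0, 0, 1],
  [0, 0.002, 0, 0, 0, 0, 1],
  [0, 0.002, 0, 0, 0, 0, 1],
  [0, 0.003, 0, 0, 0, 0, 1],
  [0, 0.003, 0, 0, 0, 0, 1],
])

```text
time: 32.98
tool_pos: [0.501, 0.2416, 0.0965]
tool_rot: [-1.568, 0.001, -1.66]
contact_force: [-0.2, -1.2, 7.2]
opening: 0.0005
```

A firm 7 N contact with no give. Retreating.

apply_moves([
  [0, -0.01, 0, 0, 0, 0, 1],
  [0, -0.03, 0, 0, 0, 0, 1],
  [0, -0.06, 0, 0, 0, 0, 1],
  [0, -0.09, 0, 0, 0, 0, 1],
  [0, -0.12, 0, 0, 0, 0, 1],
])

```text
time: 33.6
tool_pos: [0.4999, 0.2416, 0.2166]
tool_rot: [-1.571, 0.0, -1.66]
contact_force: [0.9, 0.4, 0.3]
opening: 0.0003
```

apply_moves([
  [0.05, 0, 0, 0, 0, 0, 1],
  [0.1, 0, 0, 0, 0, 0, 1],
  [0.15, 0, 0, 0, 0, 0, 1],
  [0.15, 0, 0, 0, 0, 0, 1],
  [0.15, 0, 0, 0, 0, 0, 1],
])

```text
time: 34.22
tool_pos: [0.4868, 0.0926, 0.2156]
tool_rot: [-1.571, 0.001, -1.661]
contact_force: [0.0, 0.2, -1.5]
opening: 0.0003
```

```bash
python3 m.py; python3 - <<'E'
from h import *
b=cams.read_camera('scene').astype(int);a=cv2.imread('pics/s8.png').astype(int);a0=cv2.imread('pics/scene0.png').astype(int)
print('tab/bush region diff before/after press',abs(b-a)[160:200,257:280].mean())
t=cams.read_camera('top').astype(int);t0=cv2.imread('pics/top0.png').astype(int)
for n,(u,v) in dict(box=(366,217),jar=(361,140),bottle=(402,140),dock=(434,207)).items():print(n,abs(t-t0)[v-15:v+15,u-15:u+15].mean())
for n,p in dict(box=(.5127,-.058,.02),jar=(.6785,-.048,.08)).items():
    u,v=proj('scene',p).astype(int);print(n,abs(b-a0)[v-10:v+10,u-10:u+10].mean())
for r in range(167,174):print(r,b[r,259:272].mean(1).astype(int))
E
```

```text
[0.4868 0.093  0.2156] [-0.037  -0.1276  0.4508] [-0.1344  0.0444  0.0146]
post base (-8, -10, 0.975)
bush (-7, -10, 0.912)
wellplate (-6, -11, 0.721)
tab/bush region diff before/after press 1.73768115942029
box 15.255555555555556
jar 11.622222222222222
bottle 9.462962962962964
dock 24.723333333333333
box 19.524166666666666
jar 8.385833333333334
167 [224 223 223 220 210 207 204 195 183 156 147 130 124]
168 [211 208 204 189 166 154 146 130 123 119 117 115 113]
169 [169 157 148 126 110 100  96  96  96 106 113 115 114]
170 [121 119 117 105  77  61  51  58  65  81  96 107 110]
171 [113 113 111  98  54  37  36  41  42  49  63  83  98]
172 [115 114 113  99  42  28  31  31  35  37  40  49  67]
173 [115 112 110  97  41  22  27  23  26  28  27  32  44]
```

```bash
python3 - <<'E'
from h import *
g=lambda i:cv2.Canny(i,60,150)
t=cams.read_camera('top');t0=cv2.imread('pics/top0.png')
for n,(u,v) in dict(box=(366,217),jar=(361,140),bottle=(402,140),dock=(434,207)).items():
    h=16;s=8
    r=cv2.matchTemplate(t[v-h-s:v+h+s,u-h-s:u+h+s],t0[v-h:v+h,u-h:u+h],cv2.TM_CCOEFF_NORMED);_,q,_,l=cv2.minMaxLoc(r);print(n,l[0]-s,l[1]-s,round(q,2))
robot.hand_in()
E
```

```text
box 0 0 0.99
jar 0 0 0.96
bottle 0 0 1.0
dock 0 0 0.71
the job is handed in; nothing more can be done
```

The locking pin is in the hidden hole with its crossbar down on the bush, and I handed the job in at about 34.5 s, with the arm clear. I gripped the pin in its dock, turned it 75° out from under the hooks and lifted it out. I then stood it in the shuttle's bush and let go. After that I pushed the shuttle about 47 mm to the left by its post, until the pin dropped in and stopped it.

**Final checks**
- **Drop:** the push stopped dead, with the force rising from about 3 N to 8.7 N.
- **Pin height:** the tab top sits at image row 170, where a fully home pin should show at 170.4 and one still standing on the strip at 165. One pixel is about 3 mm, so I also pressed lightly on the tab. It held firm at 7 N and the picture was the same before and after. I did not see the crossbar on the bush directly.
- **Other things:** the box, jar and bottle show no shift in the top view. The dock matched less well, as expected with the pin gone, but also shows no shift.

**What disagreed**
- **First push missed:** the closed fingertips stand about 15 mm behind the TCP, not 11 mm ahead of it. They passed over the post without moving the shuttle, so I backed off, went 20 mm lower and pushed again.
- **Bush position:** the top and wrist cameras differed by about 5 mm. I used the wrist view, and the pin went in with no notable force.

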